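# Close the fittings box: lid on, four clips down

### The arm

A 6-joint arm with a two-finger parallel gripper is mounted at the origin on the work surface. World frame = base frame: x ahead of the robot, y to its left, z up, the work surface at z = 0. Lengths are in mm, angles in rad, forces in N, time in s.
With the tool pointing down it reaches from about 275 to 1000 mm from the base axis. Payload 8.4 kg.
Tool frame: the origin (TCP) lies at the centre of the arm's flange, where the gripper is bolted on; the fingertips stand 173 mm ahead of it and the grasp point (between the pads) lies 155 mm ahead of it (tcp_to_tips is the distance from the TCP to the fingertips, in mm); z points along the fingers, x is the direction in which the jaws open and shut, and the axes are right-handed (so a half turn about z gives the same grasp; the last joint's range is limited). The gripper opens to 85 mm and grips with 20 to 120 N. Pads are 22 mm wide; open, the fingers measure 114 mm over their backs; the gripper's body (76 mm by 85 mm) begins 54 mm behind the grasp point. The pads swing forward as they close: fully open they stand 13 mm farther back than shut.
Start: joints at [-1.129, 0.353, 1.633, -0, 1.155, -0.002], TCP at [268.358, -564.458, 404.681] pointing down, gripper open.
Joint ranges: [-2.63, 2.63], [-0.92, 2.1], [0.06, 2.66], [-1.3, 4.44], [0, 2.69], [-3.02, 3.02]. Speed limits (rad/s): [2.22, 2.22, 2.79, 3.14, 3.14, 3.14].

### API

Orientations are given as [roll, pitch, yaw] about the fixed x, y, z axes, in that order (R = Rz(yaw) Ry(pitch) Rx(roll)).
In Python, from rig import sense, grab_frame, camera_info, sign_off, tcp_to_tips gives the robot as it stands.
- The arm moves only by the shell command python3 -m creep 'ROWS' [FORCE]. ROWS is text: rows parted by semicolons, each of 5 numbers parted by spaces: the opening in per cent of the stroke, from 0 (shut) to 100 (fully open), then the shift along the tool's x, y, z in cm, then the turn about the tool's z in degrees. In form: fingers tx ty tz roll; .... A call has 1 to 20 rows; each row is the pose to reach, as a shift and turn from the pose measured when the call began, along the tool's axes at that moment; what a row does not reach only later rows make up. A row lasts 1/10 s, in which the tool goes at most 50 mm and 8.59 degrees, less where a joint would pass 70% of its speed; a pose out of reach is approached as far as the arm can. A call with a gripper value outside its range is refused whole. The fingers move at their own pace and stop on an object; FORCE is the grip in N (left out, the last holds). Time passes only in rows, so rows that repeat a pose let the fingers close. It gives the time, the measured TCP pose, the force and the opening at its end, in the units of the state.
- sense(): the state, without advancing time (a new reading comes with each control period).
- grab_frame(name): name is "scene" or "side" or "wrist"; returns (picture, depth): 480x640x3 uint8, blue, green, red; 480x640 float32, mm along the optical axis (not along the pixel's ray), 0 where there is no reading.
- camera_info(name): a dict with "vertical_fov" (degrees; the focal length in pixels is half the picture's height over the tangent of half this angle, whatever the lens; pixels are square), "cx", "cy" (the principal point, pixels), "D" ([k1, k2, p1, p2, k3] as OpenCV has them; the pictures are not rectified), "world_to_cam" (4x4, takes a point from world to camera coordinates). Camera axes: x right, y down, z forward; pixel columns grow to the right and rows downward; lengths in mm; the calibration is good to about 2 mm. A picture is of the moment at which its call begins: read the wrist's pose just before it. camera_info takes no time and is no camera call; for the wrist camera it gives the pose at the moment of the call.
- sign_off(): hands the job in, once; it reports no verdict.
The state is a dict: "clock": time; "qpos": joint angles; "qvel": joint speeds; "joint_efforts": joint torques, N m; "eef_pos": TCP position; "tcp_rot": TCP orientation; "contact_force": force on the tool from outside, world axes, zero at the start; "wrist_torque": the same for the moment, N m; "opening": opening from 0.0 (shut) to 1.0 (fully open).
Only numpy, scipy, OpenCV 4.12 (cv2) and the standard library are available. Lean on these libraries where they do the work, as an engineer would, in place of code of your own. Each camera call takes 0.05 s, during which the arm holds its last target.

### The job

Put the loose grey lid on the black fittings box, setting it down gently so that it is fully seated with its clips still open; then flip all four green clips down until each lies flat against the box wall. Leave the other things on the bench where they are.

Things in the scene. Friction and masses are not known exactly. Their poses are not given: they have to be found in the camera images.
- box: Fixed black open storage box with brass and copper fittings in it. Outside 130 (its x) by 170 (its y) by 85 mm high, wall 4 mm. Origin: centre of its underside, on the bench; z up. A small catch lug stands out 2 mm in the middle of each side, 55 to 63 mm above the bench.
- lid: Loose grey lid, 0.2 to 0.4 kg, right way up. Origin: centre of the underside of its seal, z up. Seal ring z 0-10 mm, fits the box mouth with 2.5 mm play all round; plate 136 (x) by 176 (y) mm, z 10-16; black handle ridge in the middle 14 wide (x), 90 long (y), z 16-46. Long sides of lid and box go together, either way round; seated, its origin is 75 mm above and over the box's origin.
- clip_a (a joint): Green clip on the lid's +x edge: flap 44 mm wide, 34 long, 5 thick, hinged on a level axis 72 mm from the lid's centre along +x, 13 mm above the lid's origin. Rad: 0 = down, flat along the box wall; 1.57 = level, straight out; 2.4 = fully up, leaning outward. Stiff hinge (0.03 N m): stays where it is left, 1 to 2 N at its tip moves it, does not snap shut by itself.
- clip_a_tip (a point): Middle of the free edge of clip_a, 34 mm from its hinge.
- clip_b (a joint): Green clip on the lid's +y edge: flap 44 mm wide, 34 long, 5 thick, hinged on a level axis 92 mm from the lid's centre along +y, 13 mm above the lid's origin. Rad: 0 = down, flat along the box wall; 1.57 = level, straight out; 2.4 = fully up, leaning outward. Stiff hinge (0.03 N m): stays where it is left, 1 to 2 N at its tip moves it, does not snap shut by itself.
- clip_b_tip (a point): Middle of the free edge of clip_b, 34 mm from its hinge.
- clip_c (a joint): Green clip on the lid's -x edge: flap 44 mm wide, 34 long, 5 thick, hinged on a level axis 72 mm from the lid's centre along -x, 13 mm above the lid's origin. Rad: 0 = down, flat along the box wall; 1.57 = level, straight out; 2.4 = fully up, leaning outward. Stiff hinge (0.03 N m): stays where it is left, 1 to 2 N at its tip moves it, does not snap shut by itself.
- clip_c_tip (a point): Middle of the free edge of clip_c, 34 mm from its hinge.
- clip_d (a joint): Green clip on the lid's -y edge: flap 44 mm wide, 34 long, 5 thick, hinged on a level axis 92 mm from the lid's centre along -y, 13 mm above the lid's origin. Rad: 0 = down, flat along the box wall; 1.57 = level, straight out; 2.4 = fully up, leaning outward. Stiff hinge (0.03 N m): stays where it is left, 1 to 2 N at its tip moves it, does not snap shut by itself.
- clip_d_tip (a point): Middle of the free edge of clip_d, 34 mm from its hinge.
- valve: Bystander: upright brass pipe valve, 30 mm across, 50 mm high. Origin: centre of its underside.
- pot: Bystander: small capped jar, 34 mm across, 55 mm high. Origin: centre of its underside.
- wrench: Bystander: steel wrench lying flat along its x, 150 mm long. Origin: centre of its underside.
- can: Bystander: blue metal can, 60 mm across, 115 mm high. Origin: centre of its underside.
- tape: Bystander: white tape reel lying flat, 80 mm across, 45 mm high. Origin: centre of its underside.
- carton: Bystander: cardboard carton 70 x 110 x 60 mm high. Origin: centre of its underside.
- torch: Bystander: black torch with a red head, lying along its x, about 130 mm long, 38 mm high. Origin: centre of its underside.
Not all that is in view belongs to the job. Leave any red look-alike of the lid alone.

How it is judged:
By the outcome, as a careful person would: the job done as asked, in the order asked, and still so for the second after the job is handed in, with the robot touching nothing.
It also fails if it takes over 64 s, if anything falls off the work surface, if the arm or the gripper's body presses on something with over 40 N, if the wrist force passes 120 N, or if a joint passes its speed limit or range.

## Working session

There is one attempt and no reset: what is moved stays moved. The work goes in short steps, Python scripts to look and compute and a shell command to move; the robot and the scene stay as the last step left them, time stands still between calls to the robot, and variables do not carry over. Pictures are saved under pics/ and viewed, and the job is handed in when it is done.

```bash
ls; mkdir -p pics; python3 - <<'E'
from rig import *
import cv2, numpy as np
print(sense())
for n in ["scene","side","wrist"]:
    p,d=grab_frame(n); cv2.imwrite(f"pics/{n}0.png",p); np.save(f"pics/{n}0.npy",d)
    c=camera_info(n); print(n,c)
E
```

```text
pics
{'clock': 0.0, 'qpos': array([-1.12939798e+00,  3.53670247e-01,  1.63413555e+00,  7.81025621e-06,
        1.15520516e+00, -2.36993148e-03]), 'qvel': array([-0.00088012, -0.00049622, -0.00087058,  0.00241045,  0.00023333,
       -0.00082473]), 'joint_efforts': array([ 3.58058358e-03, -6.05230236e+01, -3.42065799e+01,  3.72000677e-04,
        9.54426796e-03,  4.19026401e-05]), 'eef_pos': array([ 268.25910151, -564.24221306,  403.94710214]), 'tcp_rot': array([-3.14158215e+00,  1.41828046e-03, -1.12703120e+00]), 'contact_force': array([ 0.75548221, -0.22133731,  0.23486371]), 'wrist_torque': array([ 0.00398851, -0.00418543, -0.01806221]), 'opening': 1.0007397648213876}
scene {'vertical_fov': 47.92567384067009, 'cx': 308.84862387494144, 'cy': 238.12942682295002, 'D': array([0.04306388, 0.        , 0.        , 0.        , 0.        ]), 'world_to_cam': array([[-3.73308012e-01,  9.27673019e-01, -7.99359284e-03,
         2.11761657e+02],
       [ 5.35378159e-01,  2.08390445e-01, -8.18500855e-01,
        -2.25006553e+02],
       [-7.57635371e-01, -3.09832522e-01, -5.74449696e-01,
        
[... 456 characters left out ...]
       [ 4.68571287e-01, -6.89851495e-01, -5.51856742e-01,
         7.87361275e+02],
       [ 0.00000000e+00,  0.00000000e+00,  0.00000000e+00,
         1.00000000e+00]])}
wrist {'vertical_fov': 61.6224898931546, 'cx': 327.3947637040501, 'cy': 239.49386911339462, 'D': array([-0.09005046,  0.        ,  0.        ,  0.        ,  0.        ]), 'world_to_cam': array([[ 4.28448606e-01, -9.03564830e-01, -1.54619016e-03,
        -6.23590894e+02],
       [-8.68021671e-01, -4.12068931e-01,  2.77015478e-01,
        -3.57528563e+01],
       [-2.50938580e-01, -1.17344769e-01, -9.60864212e-01,
         3.79080074e+02],
       [ 0.00000000e+00,  0.00000000e+00,  0.00000000e+00,
         1.00000000e+00]])}
```

View pics/scene0.png

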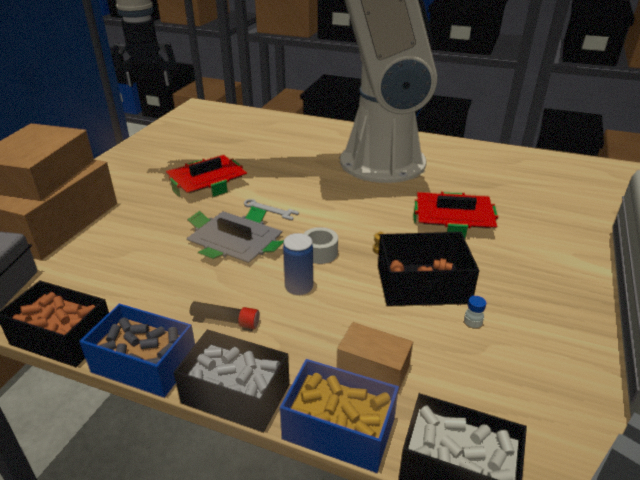

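View pics/side0.png

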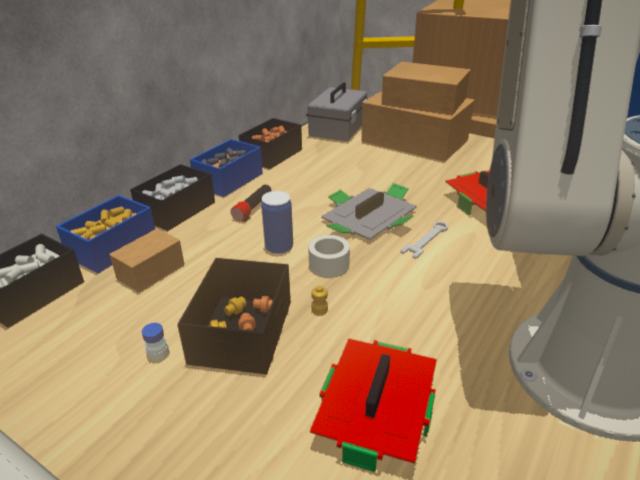

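View pics/wrist0.png

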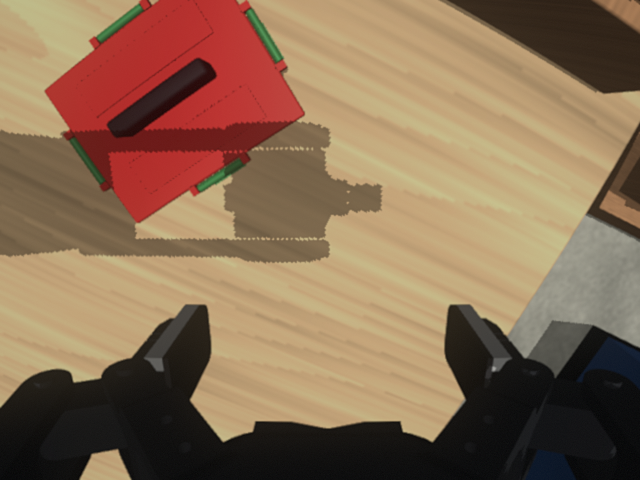

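Scene picture: the grey lid is at (235,237) and red look-alikes are at (205,172) and (456,210). The box with brass and copper fittings is at (427,267). The black boxes at (55,320), (235,375) and (463,440) hold other contents. I'll confirm with crops and measure.

```bash
cat > h.py <<'E'
import numpy as np, cv2
from rig import *
def K(c):
    f=240/np.tan(np.radians(c["vertical_fov"])/2)
    return np.array([[f,0,c["cx"]],[0,f,c["cy"]],[0,0,1.]])
def cloud(d,c):
    v,u=np.mgrid[0:480,0:640]
    p=cv2.undistortPoints(np.stack([u,v],-1).reshape(-1,1,2).astype(float),K(c),c["D"]).reshape(480,640,2)
    P=np.dstack([p[...,0]*d,p[...,1]*d,d])
    T=np.linalg.inv(c["world_to_cam"])
    return P@T[:3,:3].T+T[:3,3]
def proj(X,c):
    X=np.atleast_2d(X).astype(float)
    T=c["world_to_cam"]
    r=cv2.Rodrigues(T[:3,:3])[0]
    return cv2.projectPoints(X,r,T[:3,3],K(c),c["D"])[0].reshape(-1,2)
E
python3 - <<'E'
from h import *
for n,crops in {"scene":[(170,180,330,280),(360,220,500,320)],"side":[(310,170,460,270),(170,240,350,380)]}.items():
    p=cv2.imread(f"pics/{n}0.png");c=camera_info(n)
    W=cloud(np.load(f"pics/{n}0.npy"),c);np.save(f"pics/{n}W.npy",W)
    ims=[cv2.resize(p[b:d,a:e],(390,290),interpolation=cv2.INTER_CUBIC) for a,b,e,d in crops]
    cv2.imwrite(f"pics/crop_{n}.png",np.hstack(ims))
    hsv=cv2.cvtColor(p,cv2.COLOR_BGR2HSV)
    a,b,e,d=crops[0]
    m=np.zeros((480,640),bool);m[b:d,a:e]=1
    print(n,"lid px by z")
    g=m&(hsv[...,1]<50)&(W[...,2]>8)&(W[...,2]<35)
    Q=W[g]; print(len(Q),Q.mean(0),np.percentile(Q[:,2],[5,50,95]))
    r=cv2.minAreaRect(Q[:,:2].astype(np.float32));print(r)
    h=m&(W[...,2]>36)&(W[...,2]<60)&(hsv[...,2]<90)
    Q=W[h];print("handle",len(Q),Q.min(0),Q.max(0),cv2.minAreaRect(Q[:,:2].astype(np.float32)))
    gr=m&(hsv[...,0]>40)&(hsv[...,0]<85)&(hsv[...,1]>120)
    k,l,s,ce=cv2.connectedComponentsWithStats(gr.astype(np.uint8))
    for i in range(1,k):
        if s[i,4]>30:
            Q=W[l==i];print("green",ce[i],s[i,4],Q.mean(0),Q.min(0),Q.max(0))
    a,b,e,d=crops[1];m[:]=0;m[b:d,a:e]=1
    h=m&(W[...,2]>78)&(W[...,2]<92)
    Q=W[h];print("box",len(Q),Q[:,2].mean(),cv2.minAreaRect(Q[:,:2].astype(np.float32)))
E
```

```text
scene lid px by z
2478 [ 511.4415461  -174.5233786    15.16561077] [11.18662242 14.14670494 26.72535137]
((490.838623046875, -126.49374389648438), (346.76275634765625, 224.08657836914062), 75.67634582519531)
handle 445 [ 471.5943403  -254.24385814   36.01013988] [639.12757562  22.95359066  59.95946382] ((516.7042236328125, -92.8447265625), (299.94061279296875, 137.0959014892578), 60.842777252197266)
green [219.02808989 187.90449438] 178 [ 338.13088175 -345.00021972   18.75163005] [ 315.60444526 -357.96676613   -0.80169112] [ 361.54295148 -332.08611109   38.2940171 ]
green [255.57711443 214.05970149] 201 [ 431.97905348 -191.35398288   29.08874068] [ 405.90842751 -221.02127956   10.67708318] [1391.52473903  337.91177242  721.32238006]
green [198.60493827 219.11728395] 162 [ 494.9619081  -309.91852859   24.98393249] [ 466.74219529 -330.1080969    11.86164884] [1391.52473903  337.91177242  721.32238006]
green [272.79508197 245.68032787] 122 [530.88515896 -99.7106007   26.76425529] [ 499.94685988 -120.40548535   12.97114218] [1391.52473903  337.91177242  721.32238006]
green [210.14049587 
[... 780 characters left out ...]
.48563534   15.59864323] [ 510.13956785 -299.0188626    32.42070121]
green [339.13380282 196.85211268] 142 [ 590.79203744 -221.31049973   20.58772595] [ 574.12510092 -244.05176539   14.73133813] [ 607.73550499 -202.72720289   26.99702908]
green [401.33846154 220.58461538] 65 [ 417.24040641 -189.65768684   29.54291933] [ 405.58678901 -211.44982452   18.32867295] [ 433.45492318 -175.97852478   36.09492146]
green [338.81081081 227.94594595] 74 [510.00296709 -89.29137115  33.35636693] [  39.08917792 -119.28682463   16.63761279] [539.25468348 682.30809466 607.01638022]
box 1391 83.08677069733655 ((506.2949523925781, 226.13992309570312), (131.93641662597656, 175.0622100830078), 23.776302337646484)
```

```bash
cd pics; python3 -c "
import cv2,numpy as np
cv2.imwrite('crops.png',np.vstack([cv2.imread('crop_scene.png'),cv2.imread('crop_side.png')]))"
```

```text
(no output)
```

View pics/crops.png

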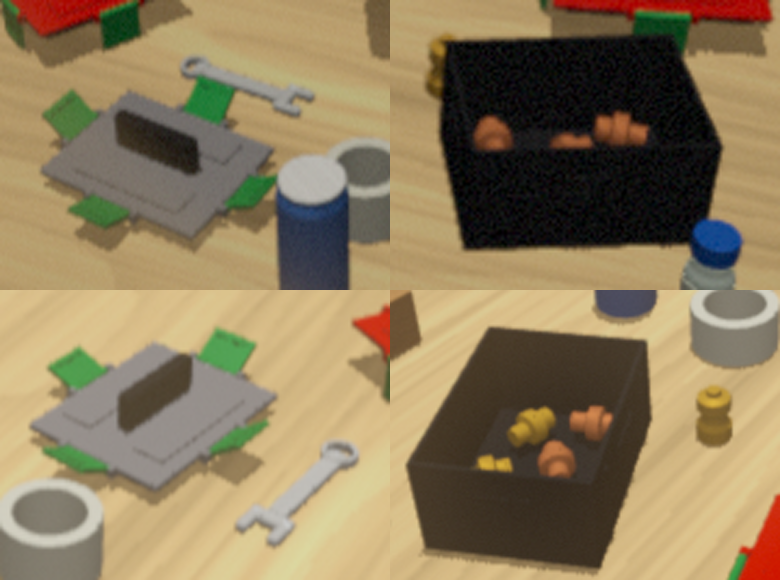

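```bash
python3 - <<'E'
from h import *
for n in ["scene","side"]:
    p=cv2.imread(f"pics/{n}0.png");W=np.load(f"pics/{n}W.npy")
    hsv=cv2.cvtColor(p,cv2.COLOR_BGR2HSV)
    r=np.hypot(W[...,0]-504,W[...,1]+208)
    g=(r<115)&(hsv[...,1]<60)&(hsv[...,2]>60)&(W[...,2]>9)&(W[...,2]<23)
    g=cv2.morphologyEx(g.astype(np.uint8),cv2.MORPH_OPEN,np.ones((3,3)))>0
    Q=W[g];print(n,"plate",len(Q),np.median(Q[:,2]),cv2.minAreaRect(Q[:,:2].astype(np.float32)))
    h=(r<60)&(W[...,2]>39)&(W[...,2]<52)
    Q=W[h];print("handle",len(Q),cv2.minAreaRect(Q[:,:2].astype(np.float32)))
    m=(W[...,2]>20)&(W[...,2]<400)&(W[...,0]>350)&(W[...,0]<900)&(abs(W[...,1])<600)
    k,l,s,ce=cv2.connectedComponentsWithStats(m.astype(np.uint8))
    for i in range(1,k):
        if s[i,4]>60:
            Q=W[l==i];print(ce[i].round(),s[i,4],np.percentile(Q,2,0).round(),np.percentile(Q,98,0).round())
print(np.linalg.inv(camera_info("wrist")["world_to_cam"]).round(3))
E
```

```text
scene plate 2120 13.95319992849403 ((508.2904968261719, -209.12855529785156), (185.26963806152344, 144.6407928466797), 82.2669906616211)
handle 168 ((506.5340576171875, -209.22161865234375), (90.27010345458984, 16.999732971191406), 82.05332946777344)
[ 53. 204.] 8608 [ 484. -598.   23.] [ 847. -525.  197.]
[189. 184.] 438 [ 351. -476.   22.] [ 401. -356.   39.]
[256. 212.] 128 [ 408. -219.   20.] [ 430. -175.   32.]
[195. 217.] 107 [ 469. -332.   20.] [ 512. -310.   30.]
[234. 228.] 394 [ 499. -252.   21.] [ 520. -166.   45.]
[628. 368.] 4914 [363. 535.  23.] [873. 588. 134.]
[304. 254.] 2167 [455. -95.  21.] [637.  29. 114.]
[430. 268.] 5797 [420. 131.  21.] [598. 346.  83.]
[207. 254.] 63 [ 598. -243.   20.] [ 612. -203.   25.]
[160. 333.] 8964 [ 847. -430.   36.] [899.  76.  74.]
[226. 312.] 843 [ 737. -159.   21.] [771. -34.  36.]
[359. 374.] 7110 [734. 110.  24.] [898. 257.  74.]
[469. 429.] 4751 [847. 291.  41.] [899. 433.  74.]
side plate 2097 17.06097170996179 ((507.07403564453125, -207.5725860595703), (184.6609344482422, 149.72921752929688), 85.11576843261719)
handle 195 ((5
[... 527 characters left out ...]
 518. -166.   48.]
[403. 220.] 94 [ 405. -217.   21.] [ 431. -176.   36.]
[337. 228.] 102 [ 500. -114.   20.] [544. -87.  31.]
[329. 251.] 1109 [445. -43.  21.] [518.  30.  47.]
[ 37. 279.] 2969 [843. 288.  21.] [898. 430.  75.]
[235. 312.] 7561 [416. 132.  22.] [591. 327.  86.]
[319. 294.] 244 [414. 102.  21.] [437. 124.  51.]
[235. 304.] 225 [528. 184.  21.] [550. 218.  34.]
[154. 338.] 581 [567. 326.  21.] [595. 354.  55.]
[ 25. 459.] 942 [403. 585. 150.] [490. 600. 168.]
[[ 4.28000e-01 -8.68000e-01 -2.51000e-01  3.31268e+02]
 [-9.04000e-01 -4.12000e-01 -1.17000e-01 -5.33704e+02]
 [-2.00000e-03  2.77000e-01 -9.61000e-01  3.73184e+02]
 [ 0.00000e+00  0.00000e+00  0.00000e+00  1.00000e+00]]
```

```bash
cat >> h.py <<'E'
def rel(tx,ty,tz,yawdeg):
    s=sense();p=s["eef_pos"];y=s["tcp_rot"][2]
    ca=np.array([[np.cos(y),np.sin(y),0],[np.sin(y),-np.cos(y),0],[0,0,-1]])
    d=ca@(np.array([tx,ty,tz])-p)
    r=(-(yawdeg-np.degrees(y))+90)%180-90
    print("t",round(s["clock"],2),"pos",p.round(1),"rpy",np.degrees(s["tcp_rot"]).round(2),"F",s["contact_force"].round(1),"op",round(s["opening"],3))
    print("rows cm/deg:",(d/10).round(2),round(r,2))
E
python3 -c "
from h import *
rel(506.5,-209,400,-8)"
```

```text
t 0.15 pos [ 268.3 -564.3  404.1] rpy [-1.800e+02  6.000e-02 -6.457e+01] F [-0.8  0.5  0.3] op 0.996
rows cm/deg: [-21.86 -36.77   0.41] -56.57
```

```bash
python3 -m creep '60 -2 -3.5 0 -5; 60 -5 -8.5 0 -13; 60 -8 -13 0.1 -21; 60 -11 -18 0.1 -29; 60 -14 -23 0.2 -37; 60 -17 -28 0.3 -45; 60 -19 -32 0.3 -52; 60 -21 -35.5 0.4 -56; 60 -21.9 -36.8 0.4 -56.6; 60 -21.9 -36.8 0.4 -56.6; 60 -21.9 -36.8 0.4 -56.6; 60 -21.9 -36.8 0.4 -56.6' 30
python3 - <<'E'
from h import *
rel(506.5,-209,400,-8)
c=camera_info("wrist");p,d=grab_frame("wrist");cv2.imwrite("pics/w1.png",p)
W=cloud(d,c);np.save("pics/w1W.npy",W)
hsv=cv2.cvtColor(p,cv2.COLOR_BGR2HSV)
r=np.hypot(W[...,0]-507,W[...,1]+209)
g=(r<118)&(hsv[...,1]<60)&(hsv[...,2]>60)&(W[...,2]>10)&(W[...,2]<22)
g=cv2.morphologyEx(g.astype(np.uint8),cv2.MORPH_OPEN,np.ones((7,7)))>0
Q=W[g];print("plate",len(Q),np.median(Q[:,2]),cv2.minAreaRect(Q[:,:2].astype(np.float32)))
h=(r<60)&(W[...,2]>41)&(W[...,2]<52)
Q=W[h];print("handle",len(Q),np.median(Q[:,2]),cv2.minAreaRect(Q[:,:2].astype(np.float32)))
gr=(r<170)&(hsv[...,0]>40)&(hsv[...,0]<85)&(hsv[...,1]>120)
k,l,s,ce=cv2.connectedComponentsWithStats(gr.astype(np.uint8))
for i in range(1,k):
    if s[i,4]>80:
        Q=W[l==i];print("green",ce[i].round(),s[i,4],Q.mean(0).round(1),cv2.minAreaRect(Q[:,:2].astype(np.float32)),np.percentile(Q[:,2],[3,97]))
E
```

```text
clock: 1.35
eef_pos: [506.2, -209.1, 400.2]
tcp_rot: [-3.141, 0.001, -0.14]
contact_force: [-0.3, -0.1, -0.7]
opening: 0.602
t 1.35 pos [ 506.2 -209.1  400.2] rpy [-1.7996e+02  6.0000e-02 -8.0000e+00] F [-0.3 -0.1 -0.7] op 0.602
rows cm/deg: [ 0.03 -0.01  0.02] 0.0
plate 27149 16.22804729136658 ((503.918212890625, -211.10035705566406), (189.2191162109375, 148.7957000732422), 80.99136352539062)
handle 1816 45.52399711405181 ((503.935791015625, -210.66905212402344), (89.02314758300781, 13.960535049438477), 81.57762908935547)
green [329.  75.] 379 [521.8 -99.9  25.1] ((520.4039916992188, -99.89881896972656), (18.734926223754883, 41.101688385009766), 80.44828033447266) [20.9787754  29.36667667]
green [234. 225.] 278 [ 421.7 -211.8   26.2] ((463.1997375488281, -185.09259033203125), (135.58358764648438, 31.411407470703125), 28.452144622802734) [16.05832791 34.26422841]
green [323. 310.] 332 [ 486.7 -306.9   21.2] ((498.04302978515625, -233.56871032714844), (191.9967498779297, 40.47837829589844), 82.84053039550781) [15.50958084 28.1998868 ]
```

View pics/w1.png

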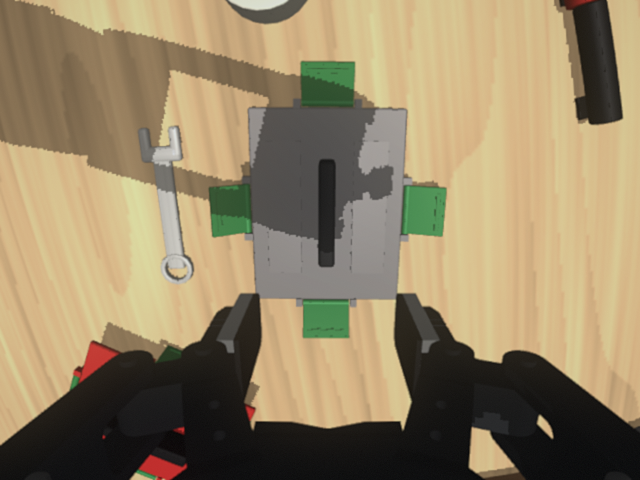

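Wrist view: the lid's plate is centred near (327,205), with its black ridge at (327,213) midway between the fingers. All four green clips are open. The estimates agree to about 3 mm, so I'm going down to grasp the ridge.

```bash
python3 -c "
from h import *
rel(504,-210.5,194,-8.4)"
python3 -m creep '60 -0.1 0.1 3 0.2; 60 -0.2 0.1 7 0.4; 60 -0.2 0.1 11 0.4; 60 -0.2 0.1 14.5 0.4; 60 -0.2 0.1 17 0.4; 60 -0.2 0.1 19 0.4; 60 -0.2 0.1 20 0.4; 60 -0.2 0.1 20.6 0.4; 60 -0.2 0.1 20.6 0.4; 60 -0.2 0.1 20.6 0.4' 40
python3 -c "
from h import *
rel(504,-210.5,194,-8.4)
p,d=grab_frame('wrist');cv2.imwrite('pics/w2.png',p)"
```

```text
t 1.4 pos [ 506.  -209.3  400.2] rpy [-1.7996e+02  6.0000e-02 -8.0400e+00] F [0.  1.1 0.1] op 0.597
rows cm/deg: [-0.18  0.14 20.62] 0.36
clock: 2.4
eef_pos: [504.0, -210.3, 195.1]
tcp_rot: [-3.141, -0.0, -0.148]
contact_force: [0.2, 0.8, 0.1]
opening: 0.6
t 2.4 pos [ 504.  -210.3  195.1] rpy [-1.7998e+02 -1.0000e-02 -8.4600e+00] F [0.2 0.8 0.1] op 0.6
rows cm/deg: [0.   0.02 0.11] -0.06
```

View pics/w2.png

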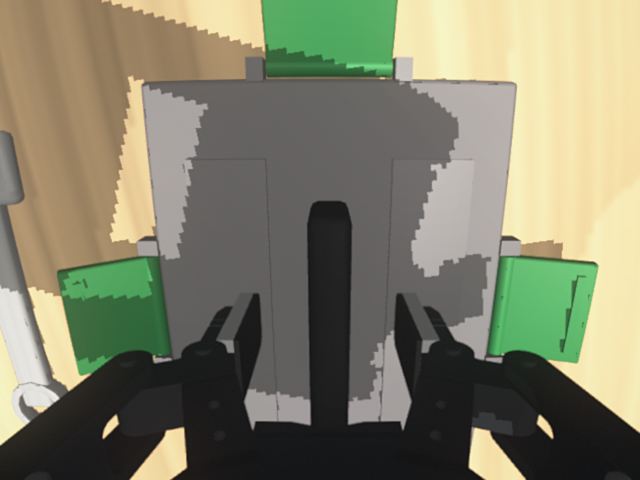

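The ridge (308–350) lies midway between the pads (260 and 397). Next I close the gripper and lift a little.

```bash
python3 -m creep '0 0 0 0 0; 0 0 0 0 0; 0 0 0 0 0; 0 0 0 0 0; 0 0 0 0 0; 0 0 0 0 0; 0 0 0 0 0; 0 0 0 0 0; 0 0 0 -0.5 0; 0 0 0 -2 0; 0 0 0 -4 0; 0 0 0 -8 0; 0 0 0 -12 0; 0 0 0 -15 0; 0 0 0 -17 0; 0 0 0 -17 0; 0 0 0 -17 0' 50
python3 - <<'E'
from h import *
rel(506,227,360,23.8)
p,d=grab_frame('wrist');cv2.imwrite('pics/w3.png',p)
E
```

```text
clock: 4.15
eef_pos: [503.6, -210.1, 365.4]
tcp_rot: [-3.141, -0.001, -0.147]
contact_force: [-0.3, 0.1, -3.6]
opening: 0.153
t 4.15 pos [ 503.6 -210.1  365.4] rpy [-1.7999e+02 -5.0000e-02 -8.4500e+00] F [-0.3  0.1 -3.6] op 0.153
rows cm/deg: [ -6.19 -43.27   0.54] -32.25
```

View pics/w3.png

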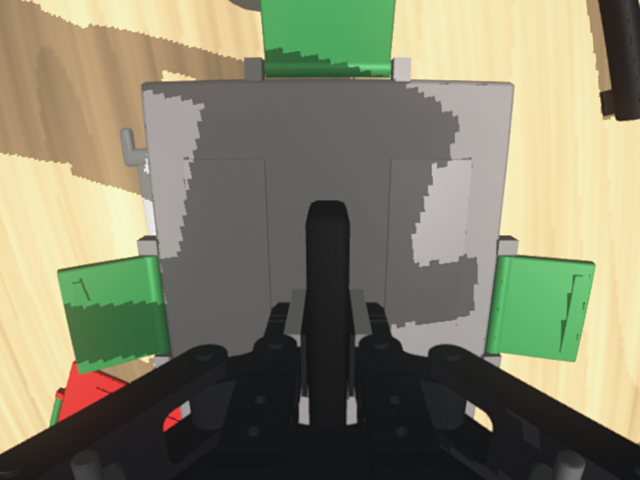

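The lid is held level, the ridge is between the pads and the force reads about 3.6 N. I'm carrying it above the box.

```bash
python3 -m creep '0 -0.2 -1.5 0 -2; 0 -0.6 -4.5 0 -4; 0 -1.2 -8.5 0.1 -7; 0 -1.8 -12.5 0.1 -10; 0 -2.4 -16.5 0.2 -13; 0 -3 -20.5 0.2 -16; 0 -3.6 -24.5 0.3 -19; 0 -4.2 -28.5 0.3 -22; 0 -4.8 -32.5 0.4 -25; 0 -5.3 -36.5 0.4 -28; 0 -5.8 -39.5 0.5 -30; 0 -6.1 -41.7 0.5 -31.5; 0 -6.3 -43 0.5 -32.2; 0 -6.3 -43.2 0.5 -32.3; 0 -6.3 -43.2 0.5 -32.3; 0 -6.3 -43.2 0.5 -32.3'
python3 - <<'E'
from h import *
rel(504.5,226.5,280,23.8)
for n in ["scene","side"]:
    p,d=grab_frame(n);cv2.imwrite(f"pics/{n}1.png",p);np.save(f"pics/{n}1W.npy",cloud(d,camera_info(n)))
E
```

```text
clock: 5.8
eef_pos: [504.4, 225.7, 359.4]
tcp_rot: [-3.141, 0.001, 0.415]
contact_force: [-0.5, -0.1, -3.7]
opening: 0.151
t 5.8 pos [504.4 225.7 359.4] rpy [-1.7996e+02  7.0000e-02  2.3800e+01] F [-0.5 -0.1 -3.7] op 0.151
rows cm/deg: [ 0.04 -0.07  7.94] -0.0
```

View pics/scene1.png

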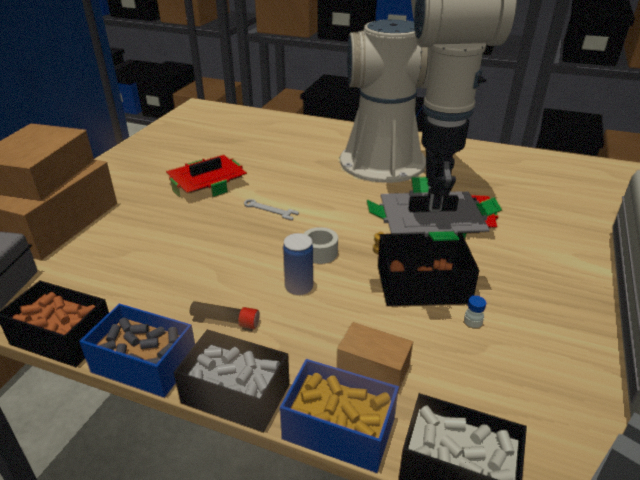

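View pics/side1.png

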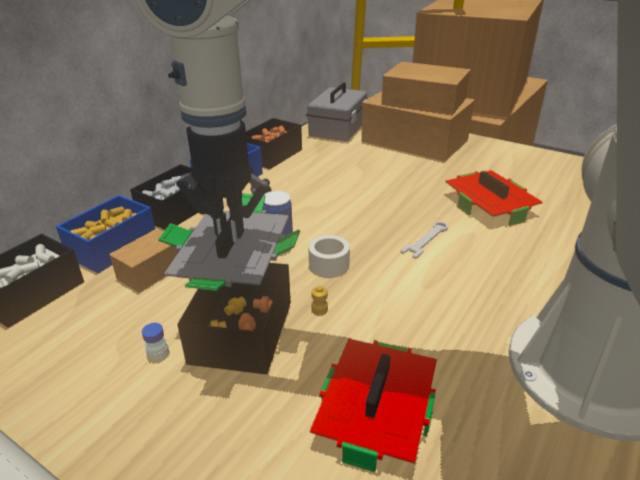

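```bash
cat > fit.py <<'E'
from h import *
from scipy.optimize import minimize
def corners(hx,hy,z0,z1):
    return np.array([[a,b,c] for a in(-hx,hx) for b in(-hy,hy) for c in(z0,z1)],float)
def hullmask(C,x,y,yaw,cam,S=4):
    c,s=np.cos(yaw),np.sin(yaw);R=np.array([[c,-s,0],[s,c,0],[0,0,1]])
    q=proj(C@R.T+[x,y,0],cam)
    h=cv2.convexHull(q.astype(np.float32)).reshape(-1,2)
    m=np.zeros((480*S,640*S),np.uint8)
    cv2.fillConvexPoly(m,np.round(((h+.5)*S-.5)*16).astype(np.int32),255,shift=4)
    return cv2.resize(m,(640,480),interpolation=cv2.INTER_AREA)/255.
def fit(mask,C,x0,cam,ignore=None):
    w=np.ones((480,640)) if ignore is None else 1-ignore
    f=lambda p:(np.abs(hullmask(C,p[0],p[1],p[2],cam)-mask)*w).sum()
    r=minimize(f,x0,method="Nelder-Mead",options=dict(initial_simplex=np.array(x0)+np.array([[0,0,0],[4,0,0],[0,4,0],[0,0,.04]]),xatol=.02,fatol=.05))
    return r.x,r.fun
E
python3 - <<'E'
from fit import *
from h import *
for n in ["scene","side"]:
    cam=camera_info(n)
    p=cv2.imread(f"pics/{n}0.png");hsv=cv2.cvtColor(p,cv2.COLOR_BGR2HSV)
    # box
    C=corners(65,85,0,85)
    x0=[506,227,np.radians(23.8)]
    reg=cv2.dilate((hullmask(C,*x0,cam)>0).astype(np.uint8),np.ones((13,13)))
    M=np.abs(p.astype(int)).max(2)
    dark=((M<85)&(reg>0)).astype(np.uint8)
    if n=="scene": dark=((M<60)&(reg>0)).astype(np.uint8)
    k,l,s,_=cv2.connectedComponentsWithStats(dark);i=1+s[1:,4].argmax();b=(l==i).astype(np.uint8)
    cn,_=cv2.findContours(b,cv2.RETR_EXTERNAL,2);b[:]=0;cv2.drawContours(b,cn,-1,1,-1)
    r,f=fit(b.astype(float),C,x0,cam);print(n,"box",r[:2].round(2),np.degrees(r[2]).round(2),f.round(),b.sum())
    o=p.copy();o[...,2][b>0]=255
    e=cv2.Canny((hullmask(C,*r,cam)*255).astype(np.uint8),50,150);o[e>0]=(0,255,0)
    y,x=np.where(reg>0);ob=cv2.resize(o[y.min():y.max(),x.min():x.max()],(390,330))
    # lid on bench
    C=corners(68,88,10,16);x0=[505,-210,np.radians(-8.3)]
    reg=cv2.dilate((hullmask(C,*x0,cam)>0).astype(np.uint8),np.ones((9,9)))
    hy=corners(7,45,16,46);ign=cv2.dilate((hullmask(hy,*x0,cam)>0).astype(np.uint8),np.ones((5,5)))
    g=((hsv[...,1]<48)&(M>60)&(reg>0)&(ign==0)).astype(np.uint8)
    k,l,s,_=cv2.connectedComponentsWithStats(g);i=1+s[1:,4].argmax();b=(l==i).astype(np.uint8)
    r,f=fit(b.astype(float),C,x0,cam,ign.astype(float));print(n,"lid",r[:2].round(2),np.degrees(r[2]).round(2),f.round(),b.sum())
    o=p.copy();o[...,2][b>0]=255
    e=cv2.Canny((hullmask(C,*r,cam)*255).astype(np.uint8),50,150);o[e>0]=(0,255,0)
    y,x=np.where(reg>0);ol=cv2.resize(o[y.min():y.max(),x.min():x.max()],(390,330))
    cv2.imwrite(f"pics/fit_{n}.png",np.hstack([ob,ol]))
E
cd pics; python3 -c "
import cv2,numpy as np
cv2.imwrite('fit.png',cv2.resize(np.vstack([cv2.imread('fit_scene.png'),cv2.imread('fit_side.png')]),(700,590)))"
```

```text
scene box [505.81 227.1 ] 22.21 270.0 6563
scene lid [ 503.33 -207.74] -6.94 267.0 1708
side box [505.94 225.08] 25.45 393.0 9846
side lid [ 508.47 -215.42] -8.3 211.0 1727
```

View pics/fit.png

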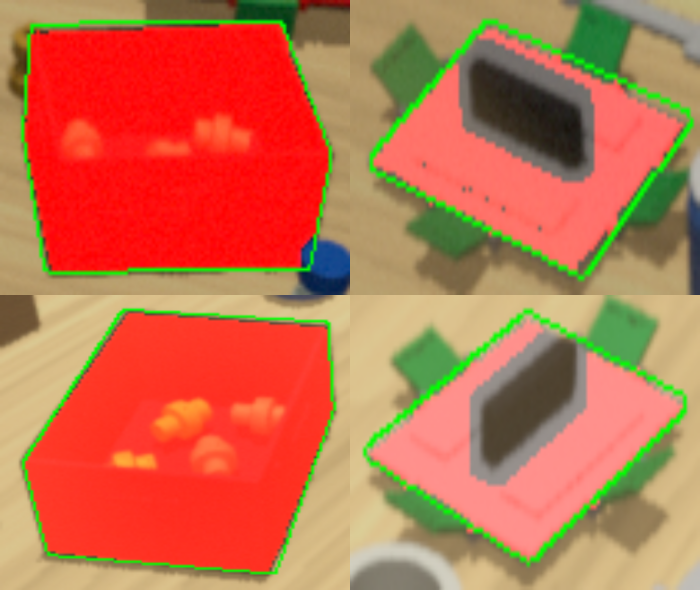

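```bash
cat > fit2.py <<'E'
from fit import *
def best(b,C,x0,cam,ign):
    rs=[]
    for d in ([0,0,0],[2,-2,.02],[-2,2,-.02],[2,2,-.02],[-2,-2,.02]):
        rs.append(fit(b,C,np.array(x0)+d,cam,ign))
    return min(rs,key=lambda t:t[1])
E
python3 - <<'E'
from fit2 import *
tiles=[]
for n in ["scene","side"]:
    cam=camera_info(n)
    p=cv2.imread(f"pics/{n}0.png");M=p.max(2)
    C=corners(65,85,0,85);x0=[506,226.5,np.radians(23.8)]
    reg=cv2.dilate((hullmask(C,*x0,cam)>0).astype(np.uint8),np.ones((13,13)))
    ign=np.zeros((480,640))
    if n=="scene": ign[285:330,455:500]=1; ign[225:255,370:386]=1
    dark=((M<(60 if n=="scene" else 85))&(reg>0)).astype(np.uint8)
    cn,_=cv2.findContours(dark,cv2.RETR_EXTERNAL,2);cn=max(cn,key=cv2.contourArea);b=np.zeros_like(dark);cv2.drawContours(b,[cn],-1,1,-1)
    r,f=best(b.astype(float),C,x0,cam,ign);print(n,"box",r[:2].round(2),np.degrees(r[2]).round(2),round(f))
    p=cv2.imread(f"pics/{n}1.png");M=p.max(2);hsv=cv2.cvtColor(p,cv2.COLOR_BGR2HSV)
    L=corners(68,88,174.3,180.3);x0=[504.4,225.7,np.radians(23.8)]
    reg=cv2.dilate((hullmask(L,*x0,cam)>0).astype(np.uint8),np.ones((11,11)))
    G=corners(50,50,180.3,330);ign=cv2.dilate((hullmask(G,*x0,cam)>0).astype(np.uint8),np.ones((5,5)))
    # only ignore the gripper zone inside; and the upper edge where it pokes out
    g=((hsv[...,1]<60)&(M>(45 if n=="scene" else 60))&(reg>0)).astype(np.uint8)
    g=cv2.morphologyEx(g,cv2.MORPH_OPEN,np.ones((2,2)))
    r,f=best(g.astype(float),L,x0,cam,ign.astype(float));print(n,"lid",r[:2].round(2),np.degrees(r[2]).round(2),round(f),g.sum())
    for m,CC,rr,I in ((g,L,r,ign),):
        o=p.copy();o[...,2][m>0]=255;o[...,0][I>0]=255
        e=cv2.Canny((hullmask(CC,*rr,cam)*255).astype(np.uint8),50,150);o[e>0]=(0,255,0)
        y,x=np.where(reg>0);tiles.append(cv2.resize(o[y.min():y.max(),x.min():x.max()],(390,300)))
cv2.imwrite("pics/fit2.png",np.hstack(tiles))
E
```

```text
scene box [505.9  227.46] 22.57 206
scene lid [508.45 228.53] 23.92 189 3045
side box [505.74 225.46] 25.61 392
side lid [502.39 222.01] 22.34 325 5761
```

View pics/fit2.png

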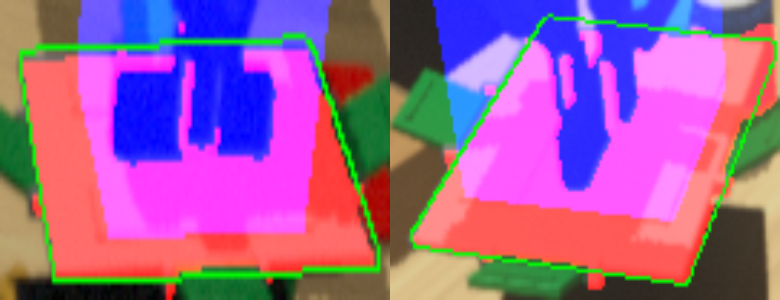

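```bash
python3 -m creep '0 0.05 0 1.5 0; 0 0.1 -0.05 4 0; 0 0.1 -0.05 6 0; 0 0.1 -0.05 6.9 0; 0 0.1 -0.05 6.9 0; 0 0.1 -0.05 6.9 0'
cat > edge.py <<'E'
from h import *
from scipy.optimize import least_squares
def T(C,x):
    c,s=np.cos(x[2]),np.sin(x[2])
    return np.asarray(C)@np.array([[c,-s,0],[s,c,0],[0,0,1]]).T+[x[0],x[1],0]
def track(img,cam,edges,x0,R=7,N=25,it=6,zfree=False):
    im=cv2.GaussianBlur(img,(0,0),.8).astype(np.float32)
    x=np.array(x0,float)
    for k in range(it):
        rad=R if k<3 else 4
        A=[];pts=[]
        for a,b in edges:
            t=np.linspace(.06,.94,N)[:,None];P=np.array(a)*(1-t)+np.array(b)*t
            q=proj(T(P,x),cam);d=q[-1]-q[0];d/=np.linalg.norm(d);n=np.array([-d[1],d[0]])
            o=np.arange(-rad,rad+.01,.25)
            S=q[:,None]+o[None,:,None]*n
            pr=cv2.remap(im,S[...,0].astype(np.float32),S[...,1].astype(np.float32),cv2.INTER_LINEAR)
            g=np.linalg.norm(pr[:,6:]-pr[:,:-6],axis=2);oc=(o[6:]+o[:-6])/2
            j=g.argmax(1);ok=g.max(1)>18
            w=np.where(g>.6*g.max(1,keepdims=True),g,0); w[np.abs(oc[None]-oc[j][:,None])>1.2]=0
            off=(w*oc).sum(1)/w.sum(1)
            for i in range(N):
                if ok[i]: A.append((P[i],q[i]+off[i]*n,n))
        P=np.array([a[0] for a in A]);Q=np.array([a[1] for a in A]);NN=np.array([a[2] for a in A])
        f=lambda y:((proj(T(P,y),cam)-Q)*NN).sum(1)
        r=least_squares(f,x,x_scale=[1,1,.01],loss="soft_l1",f_scale=.4)
        x=r.x
    return x,np.median(np.abs(f(x))),len(A),Q
def view(img,Qs,box,s,name):
    a,b,c,d=box;o=cv2.resize(img[b:d,a:c],None,fx=s,fy=s,interpolation=cv2.INTER_CUBIC)
    for Q,col in Qs:
        for q in Q: cv2.circle(o,(int((q[0]-a+.5)*s),int((q[1]-b+.5)*s)),1,col,-1)
    cv2.imwrite(name,o)
E
python3 - <<'E'
from edge import *
rel(506,226,290,23.8)
s=sense();zl=s["eef_pos"][2]-195.1
for n in ["scene","side"]:
    cam=camera_info(n)
    p,d=grab_frame(n);cv2.imwrite(f"pics/{n}2.png",p)
    p0=cv2.imread(f"pics/{n}0.png")
    c=lambda a,b,z:np.array([a,b,z])
    H=85
    print(n,{(a,b):proj(T(c(a*65,b*85,85),[506,226.5,np.radians(23.8)]),cam).round().tolist() for a in(1,-1) for b in(1,-1)})
    co=[c(65,85,H),c(-65,85,H),c(-65,-85,H),c(65,-85,H)]
    # inner & outer rim edges visible against others are decided by strength
    ed=[(co[i],co[(i+1)%4]) for i in range(4)]
    # scene looks from +x+y ; back edges: -x (1-2), -y(2-3)
    vis={"scene":[1,2],"side":[0,3,1,2]}[n]
    x,e,k,Q=track(p0,cam,[ed[i] for i in range(4)],[506,226.5,np.radians(23.8)])
    print("box",x[:2].round(2),np.degrees(x[2]).round(2),e.round(2),k)
    H2=zl+16;co=[c(68,88,H2),c(-68,88,H2),c(-68,-88,H2),c(68,-88,H2)]
    el=[(co[i],co[(i+1)%4]) for i in range(4)]
    y,e,k,Q2=track(p,cam,el,[505.3,226,np.radians(23.8)])
    print("lid",y[:2].round(2),np.degrees(y[2]).round(2),e.round(2),k)
    bx={"scene":(360,180,510,310),"side":(160,200,320,370)}[n]
    view(p0,[(Q,(0,255,0))],bx,3,f"pics/e_{n}_b.png");view(p,[(Q2,(0,0,255))],bx,3,f"pics/e_{n}_l.png")
ims=[cv2.resize(cv2.imread(f"pics/e_{n}_{t}.png"),(400,300)) for n in("scene","side") for t in "bl"]
cv2.imwrite("pics/e.png",np.vstack([np.hstack(ims[:2]),np.hstack(ims[2:])]))
E
```

```text
clock: 6.5
eef_pos: [505.7, 226.4, 291.3]
tcp_rot: [-3.141, -0.0, 0.414]
contact_force: [0.2, -0.1, -3.6]
opening: 0.157
t 6.5 pos [505.7 226.4 291.3] rpy [-179.95   -0.     23.74] F [ 0.2 -0.1 -3.6] op 0.157
rows cm/deg: [0.02 0.05 0.13] -0.06
scene {(1, 1): [[479.0, 269.0]], (1, -1): [[388.0, 272.0]], (-1, 1): [[460.0, 230.0]], (-1, -1): [[379.0, 233.0]]}
box [508.1  226.98] 24.56 0.52 81
lid [513.42 227.71] 23.62 0.24 93
side {(1, 1): [[176.0, 324.0]], (1, -1): [[215.0, 257.0]], (-1, 1): [[262.0, 334.0]], (-1, -1): [[288.0, 264.0]]}
box [505.22 225.84] 23.64 0.27 70
lid [505.23 227.85] 23.59 0.48 87
```

View pics/e.png

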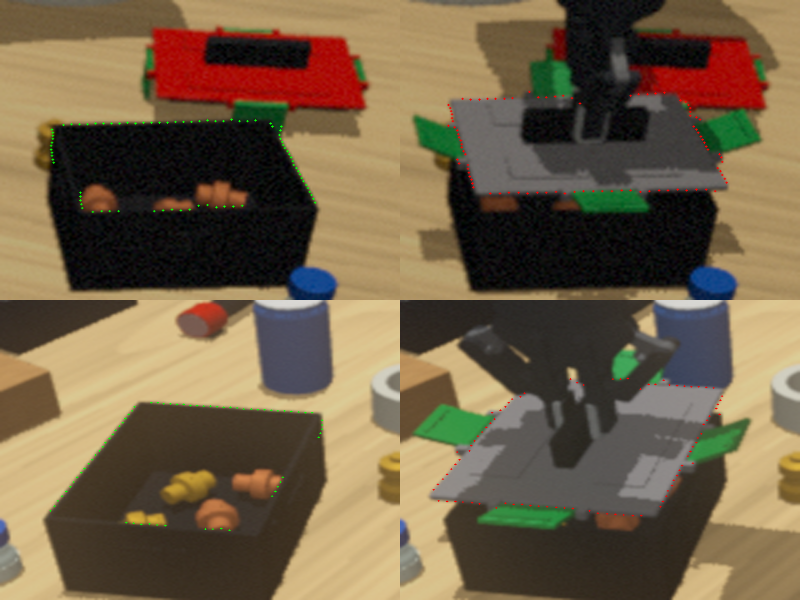

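```bash
cat > e2.py <<'E'
from edge import *
def boxedges(n):
    c=lambda a,b,z:np.array([a*65.,b*85.,z])
    A,B,C,D=(1,1),(-1,1),(-1,-1),(1,-1)
    e=lambda P,Q,z=85:(c(*P,z),c(*Q,z)); v=lambda P:(c(*P,83),c(*P,8))
    return {"scene":[e(B,C),e(A,B),e(C,D),v(D),v(A)],"side":[e(D,A),e(C,D),v(C),v(A)]}[n]
def lidedges(n,z):
    c=lambda a,b,k:np.array([a*68.,b*88.,z+k])
    A,B,C,D=(1,1),(-1,1),(-1,-1),(1,-1)
    e=lambda P,Q,k:(c(*P,k),c(*Q,k))
    return {"scene":[e(D,A,10),e(B,C,16),e(C,D,16),e(A,B,16)],"side":[e(D,A,16),e(C,D,16),e(A,B,10),e(B,C,10)]}[n]
E
python3 - <<'E'
from e2 import *
for n in ["scene","side"]:
    cam=camera_info(n);p0=cv2.imread(f"pics/{n}0.png");p=cv2.imread(f"pics/{n}2.png")
    x,e,k,Q=track(p0,cam,boxedges(n),[506,226.5,np.radians(23.8)])
    print(n,"box",x[:2].round(2),np.degrees(x[2]).round(2),e.round(2),k)
    for zl in(94.2,96.2):
        y,e,k,Q2=track(p,cam,lidedges(n,zl),[505.5,226.4,np.radians(23.8)])
        print("lid",zl,y[:2].round(2),np.degrees(y[2]).round(2),e.round(2),k)
    bx={"scene":(360,180,510,310),"side":(160,200,320,370)}[n]
    view(p0,[(Q,(0,255,0))],bx,3,f"pics/e_{n}_b.png");view(p,[(Q2,(0,0,255))],bx,3,f"pics/e_{n}_l.png")
ims=[cv2.resize(cv2.imread(f"pics/e_{n}_{t}.png"),(400,300)) for n in("scene","side") for t in "bl"]
cv2.imwrite("pics/e2.png",np.vstack([np.hstack(ims[:2]),np.hstack(ims[2:])]))
E
```

```text
scene box [509.97 227.13] 22.54 0.47 112
lid 94.2 [504.55 224.7 ] 23.81 0.36 94
lid 96.2 [507.38 225.04] 23.68 0.42 94
side box [504.95 226.58] 24.39 0.04 100
lid 94.2 [510.1  222.47] 23.34 0.73 89
lid 96.2 [508.66 224.1 ] 23.43 0.91 87
```

View pics/e2.png

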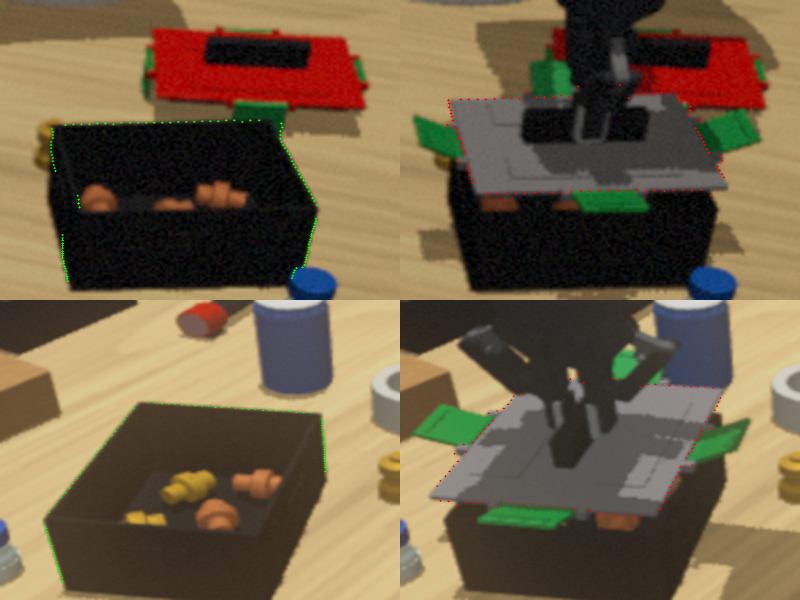

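The box estimates average about (506, 226.6) at 23.8°, and the lid is within about 0.5 mm of that. I'll lower slowly and watch the force. A miss should show as contact near TCP z = 280; seated is z ≈ 270.

```bash
python3 -m creep '0 0.05 0 0.4 -0.1; 0 0.05 0 0.8 -0.1; 0 0.05 0 0.95 -0.1; 0 0.05 0 1.1 -0.1; 0 0.05 0 1.2 -0.1; 0 0.05 0 1.3 -0.1; 0 0.05 0 1.3 -0.1'
python3 -c "
from h import *
rel(506,226.6,272,23.8)"
```

```text
clock: 7.3
eef_pos: [506.2, 226.8, 278.7]
tcp_rot: [-3.141, -0.001, 0.416]
contact_force: [-0.1, 0.2, -3.3]
opening: 0.153
t 7.3 pos [506.2 226.8 278.7] rpy [-1.7996e+02 -5.0000e-02  2.3860e+01] F [-0.1  0.2 -3.3] op 0.153
rows cm/deg: [-0.03  0.01  0.67] 0.06
```

```bash
python3 -m creep '0 0 0 0.15 0; 0 0 0 0.3 0; 0 0 0 0.4 0; 0 0 0 0.4 0'
python3 -m creep '0 0 0 0.1 0; 0 0 0 0.2 0; 0 0 0 0.3 0; 0 0 0 0.3 0'
```

```text
clock: 7.7
eef_pos: [506.1, 226.7, 274.5]
tcp_rot: [-3.141, -0.001, 0.416]
contact_force: [0.3, 0.2, -3.7]
opening: 0.153
clock: 8.1
eef_pos: [506.1, 226.7, 271.3]
tcp_rot: [-3.141, -0.0, 0.416]
contact_force: [-0.0, -0.6, -3.5]
opening: 0.155
```

```bash
python3 -m creep '0 0 0 0.04 0; 0 0 0 0.08 0; 0 0 0 0.1 0; 0 0 0 0.1 0'
python3 -m creep '0 0 0 0.02 0; 0 0 0 0.04 0; 0 0 0 0.04 0; 0 0 0 0.04 0'
```

```text
clock: 8.5
eef_pos: [506.1, 226.7, 271.0]
tcp_rot: [-3.141, -0.001, 0.416]
contact_force: [-3.0, -0.9, 4.8]
opening: 0.154
clock: 8.9
eef_pos: [506.2, 226.8, 270.9]
tcp_rot: [-3.141, -0.001, 0.416]
contact_force: [-2.8, -1.1, 4.9]
opening: 0.151
```

```bash
python3 - <<'E'
from h import *
o=[]
for n,b in (("side",(170,180,310,285)),("scene",(365,190,505,295))):
    p,d=grab_frame(n);a,t,c,e=b;o.append(cv2.resize(p[t:e,a:c],(800,300) if 0 else (400,300),interpolation=cv2.INTER_CUBIC))
    W=cloud(d,camera_info(n))
    r=np.hypot(W[...,0]-506,W[...,1]-227);m=(r<100)&(r>35)&(W[...,2]>80)&(W[...,2]<100)
    Q=W[m];A=np.c_[Q[:,:2]-[506,227],np.ones(len(Q))]
    for _ in range(4):
        s=np.linalg.lstsq(A,Q[:,2],rcond=None)[0];res=np.abs(A@s-Q[:,2]);k=res<2.5;A,Q=A[k],Q[k]
    print(n,"plane slopes, height",s.round(4),len(Q))
cv2.imwrite("pics/seat.png",np.hstack(o))
E
```

```text
side plane slopes, height [ 3.20000e-03 -8.00000e-03  9.18179e+01] 4517
scene plane slopes, height [0.00000e+00 1.00000e-03 8.94146e+01] 2625
```

View pics/seat.png

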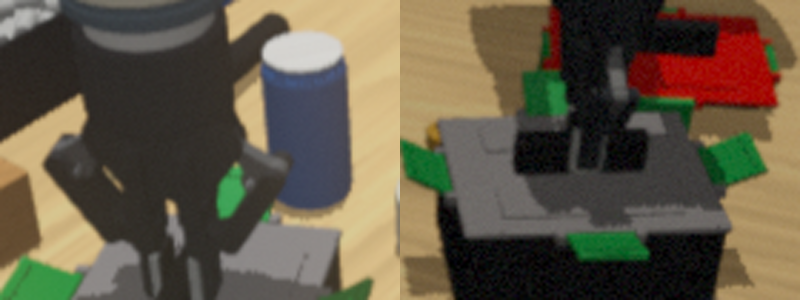

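The plate is level at about 91 mm with the clips still open, so the lid is seated. Next I release and rise.

```bash
python3 -m creep '5 0 0 -0.05 0; 20 0 0 -0.08 0; 40 0 0 -0.08 0; 50 0 0 -0.08 0; 50 0 0 -0.1 0; 50 0 0 -2 0; 50 0 0 -5 0; 50 0 0 -8 0; 50 0 0 -10 0; 20 0 0 -12 0; 0 0 0 -12 0; 0 0 0 -12 0; 0 0 0 -12 0'
python3 - <<'E'
from h import *
rel(506,226.6,390,23.8)
p,d=grab_frame("wrist");c=camera_info("wrist");W=cloud(d,c);np.save("pics/w4W.npy",W);cv2.imwrite("pics/w4.png",p)
hsv=cv2.cvtColor(p,cv2.COLOR_BGR2HSV)
r=np.hypot(W[...,0]-506,W[...,1]-227)
h=(r<60)&(W[...,2]>115)&(W[...,2]<126)
Q=W[h];print("handle",len(Q),np.median(Q[:,2]),cv2.minAreaRect(Q[:,:2].astype(np.float32)))
g=(r<118)&(hsv[...,1]<60)&(hsv[...,2]>55)&(W[...,2]>85)&(W[...,2]<97)
Q=W[g];A=np.c_[Q[:,:2]-[506,227],np.ones(len(Q))];print("plate",len(Q),np.linalg.lstsq(A,Q[:,2],rcond=None)[0].round(4))
E
```

```text
clock: 10.3
eef_pos: [505.7, 226.5, 389.8]
tcp_rot: [-3.141, 0.001, 0.416]
contact_force: [0.7, 0.0, -1.1]
opening: -0.002
t 10.3 pos [505.7 226.5 389.8] rpy [-1.7996e+02  5.0000e-02  2.3860e+01] F [ 0.7  0.  -1.1] op -0.002
rows cm/deg: [ 0.03  0.   -0.02] 0.06
handle 2678 120.4703181677111 ((503.39703369140625, 232.81219482421875), (13.915202140808105, 75.58904266357422), 23.417348861694336)
plate 41514 [ 8.00000e-04 -2.10000e-03  9.12845e+01]
```

View pics/w4.png

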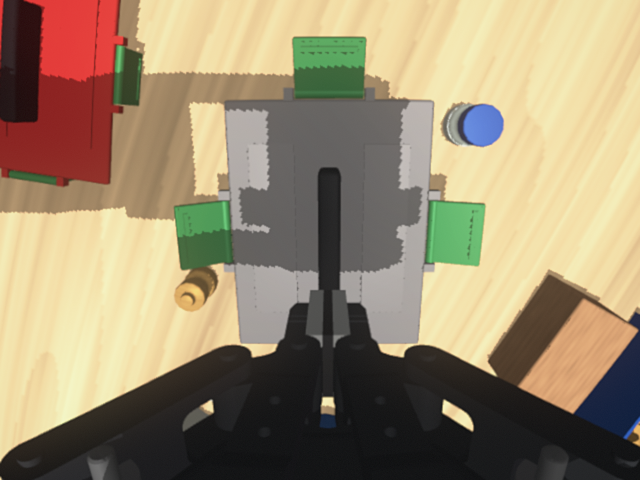

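The lid sits level at 91.3 mm with all four clips open and the ridge at (329,230). Now clip b (lid +y): press down from above outside the hinge, then push inwards.

```bash
python3 -m creep '0 0 -3 0 0; 0 0 -7 0 0; 0 0 -10.5 2 0; 0 0 -11.5 5 0; 0 0 -11.5 8 0; 0 0 -11.5 9.5 0; 0 0 -11.5 10.3 0; 0 0 -11.5 11 0; 0 0 -11.5 11.6 0; 0 0 -11.5 12.2 0; 0 0 -11.5 12.8 0; 0 0 -11.5 13.4 0; 0 0 -11.5 14 0; 0 0 -11.5 14.6 0; 0 0 -11.5 15.1 0; 0 0 -11.5 15.4 0; 0 0 -11.5 15.4 0'
python3 - <<'E'
from h import *
rel(506,226.6,390,23.8)
o=[]
for n,b in (("side",(150,200,320,370)),("scene",(365,180,525,310))):
    p,d=grab_frame(n);a,t,c,e=b;o.append(cv2.resize(p[t:e,a:c],(400,380),interpolation=cv2.INTER_CUBIC))
cv2.imwrite("pics/b1.png",np.hstack(o))
E
```

```text
clock: 12.05
eef_pos: [458.8, 331.6, 235.2]
tcp_rot: [-3.141, 0.002, 0.416]
contact_force: [-0.5, 0.3, -1.4]
opening: 0.0
t 12.05 pos [458.8 331.6 235.2] rpy [-1.7997e+02  1.2000e-01  2.3860e+01] F [-0.5  0.3 -1.4] op 0.0
rows cm/deg: [  0.07  11.51 -15.48] 0.06
```

View pics/b1.png

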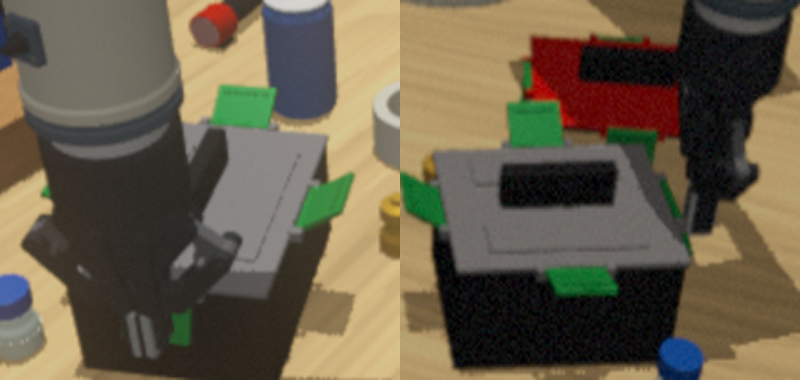

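Clip b has been pushed down and is now leaning on the finger; green shows beside the fingers at (180,325) in the left crop. Pushing inward gently.

```bash
python3 -m creep '0 0 0.2 0 0; 0 0 0.4 0 0; 0 0 0.6 0 0; 0 0 0.8 0 0; 0 0 0.8 0 0'; python3 -m creep '0 0 0.1 0 0; 0 0 0.15 0 0; 0 0 0.2 0 0; 0 0 0.2 0 0'
```

```text
clock: 12.65
eef_pos: [462.3, 324.0, 235.7]
tcp_rot: [-3.141, 0.002, 0.416]
contact_force: [-0.6, 1.4, -0.3]
opening: -0.005
clock: 13.05
eef_pos: [463.1, 322.1, 235.7]
tcp_rot: [-3.141, 0.002, 0.416]
contact_force: [-0.7, 0.6, -1.4]
opening: 0.003
```

```bash
python3 -m creep '0 0 0.05 0 0; 0 0 0.1 0 0; 0 0 0.15 0 0; 0 0 0.15 0 0'; python3 -m creep '0 0 0.05 0 0; 0 0 0.1 0 0; 0 0 0.1 0 0'; python3 -m creep '0 0 0.05 0 0; 0 0 0.1 0 0; 0 0 0.1 0 0'
```

```text
clock: 13.45
eef_pos: [463.8, 320.7, 235.7]
tcp_rot: [-3.141, 0.002, 0.416]
contact_force: [-1.1, 1.8, -1.0]
opening: 0.001
clock: 13.75
eef_pos: [464.0, 320.2, 235.7]
tcp_rot: [-3.14, 0.002, 0.416]
contact_force: [-3.0, 5.8, -1.6]
opening: -0.001
clock: 14.05
eef_pos: [464.1, 319.9, 235.7]
tcp_rot: [-3.139, 0.002, 0.415]
contact_force: [-3.6, 7.0, -1.5]
opening: 0.0
```

Firm contact at 8 N with no further motion, so the clip looks flat. Backing off, then on to clip d on the opposite side.

```bash
python3 -m creep '0 0 -0.5 0 0; 0 0 -1.5 0 0; 0 0 -2.5 -2 0; 0 0 -2.5 -6 0; 0 0 -1.5 -10 0; 0 0 2 -14 0; 0 0 6 -15.4 0; 0 0 10 -15.4 0; 0 0 10.3 -15.4 0; 0 0 10.3 -15.4 0'
python3 - <<'E'
from h import *
rel(506,226.6,390,23.8)
o=[]
for n,b in (("side",(150,200,320,370)),("scene",(365,180,525,310))):
    p,d=grab_frame(n);a,t,c,e=b;o.append(cv2.resize(p[t:e,a:c],(400,380),interpolation=cv2.INTER_CUBIC))
cv2.imwrite("pics/b2.png",np.hstack(o))
E
```

```text
clock: 15.05
eef_pos: [506.2, 224.8, 389.5]
tcp_rot: [-3.139, 0.001, 0.413]
contact_force: [0.3, 0.3, 0.0]
opening: 0.001
t 15.05 pos [506.2 224.8 389.5] rpy [-1.7984e+02  8.0000e-02  2.3680e+01] F [0.3 0.3 0. ] op 0.001
rows cm/deg: [ 0.05 -0.17 -0.05] -0.12
```

View pics/b2.png

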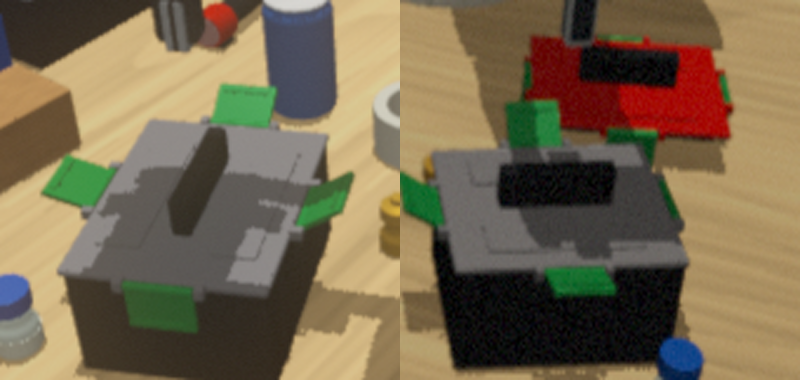

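Clip b lies flat on the wall (left crop, (160,307)). Next is clip d.

```bash
python3 -m creep '0 0 3 0 0; 0 0 7 0 0; 0 0 10.5 2 0; 0 0 11.4 5 0; 0 0 11.4 8 0; 0 0 11.4 9.5 0; 0 0 11.4 10.3 0; 0 0 11.4 11 0; 0 0 11.4 11.6 0; 0 0 11.4 12.2 0; 0 0 11.4 12.8 0; 0 0 11.4 13.4 0; 0 0 11.4 14 0; 0 0 11.4 14.6 0; 0 0 11.4 15.1 0; 0 0 11.4 15.4 0; 0 0 11.4 15.4 0'
python3 -m creep '0 0 -0.2 0 0; 0 0 -0.4 0 0; 0 0 -0.6 0 0; 0 0 -0.8 0 0; 0 0 -0.8 0 0'; python3 -m creep '0 0 -0.1 0 0; 0 0 -0.15 0 0; 0 0 -0.15 0 0'
```

```text
clock: 16.85
eef_pos: [550.9, 122.0, 234.1]
tcp_rot: [-3.138, 0.003, 0.415]
contact_force: [-1.0, -1.1, -0.2]
opening: -0.0
clock: 17.35
eef_pos: [547.5, 129.7, 234.2]
tcp_rot: [-3.138, 0.003, 0.416]
contact_force: [0.2, -0.1, 0.3]
opening: 0.001
clock: 17.65
eef_pos: [546.9, 131.1, 234.3]
tcp_rot: [-3.138, 0.003, 0.416]
contact_force: [0.2, -1.8, -0.2]
opening: 0.004
```

```bash
python3 -m creep '0 0 -0.05 0 0; 0 0 -0.1 0 0; 0 0 -0.1 0 0'; python3 -m creep '0 0 -0.05 0 0; 0 0 -0.1 0 0; 0 0 -0.1 0 0';python3 -m creep '0 0 -0.05 0 0; 0 0 -0.1 0 0; 0 0 -0.1 0 0'
```

```text
clock: 17.95
eef_pos: [546.8, 131.5, 234.3]
tcp_rot: [-3.139, 0.003, 0.416]
contact_force: [2.2, -5.4, -1.0]
opening: 0.002
clock: 18.25
eef_pos: [546.6, 131.7, 234.3]
tcp_rot: [-3.141, 0.003, 0.416]
contact_force: [3.8, -8.1, -1.0]
opening: 0.001
clock: 18.55
eef_pos: [546.5, 132.0, 234.3]
tcp_rot: [3.141, 0.003, 0.417]
contact_force: [3.1, -9.9, -1.9]
opening: -0.006
```

Same contact distance (102.9 mm, against 102.6 for b) at 10 N. Backing off up to the centre and turning the tool 90° for clips a and c.

```bash
python3 -m creep '0 0 0.5 0 0; 0 0 1.5 0 0; 0 0 2.5 -2 0; 0 0 2.5 -6 0; 0 0 1.5 -10 -5; 0 0 -2 -14 -13; 0 0 -6 -15.4 -21; 0 0 -10 -15.4 -29; 0 0 -10.3 -15.4 -37; 0 0 -10.3 -15.4 -45; 0 0 -10.3 -15.4 -53; 0 0 -10.3 -15.4 -61; 0 0 -10.3 -15.4 -69; 0 0 -10.3 -15.4 -77; 0 0 -10.3 -15.4 -85; 0 0 -10.3 -15.4 -90; 0 0 -10.3 -15.4 -90; 0 0 -10.3 -15.4 -90'
python3 - <<'E'
from h import *
rel(506,226.6,390,113.8)
p,d=grab_frame("wrist");c=camera_info("wrist");W=cloud(d,c);cv2.imwrite("pics/w5.png",p)
r=np.hypot(W[...,0]-506,W[...,1]-227)
hsv=cv2.cvtColor(p,cv2.COLOR_BGR2HSV)
g=(r<118)&(hsv[...,1]<60)&(hsv[...,2]>55)&(W[...,2]>85)&(W[...,2]<97)
Q=W[g];A=np.c_[Q[:,:2]-[506,227],np.ones(len(Q))];print("plate",len(Q),np.linalg.lstsq(A,Q[:,2],rcond=None)[0].round(4))
E
```

```text
clock: 20.35
eef_pos: [505.3, 226.2, 388.3]
tcp_rot: [-3.139, 0.0, 1.985]
contact_force: [-0.8, -0.6, 0.9]
opening: -0.001
t 20.35 pos [505.3 226.2 388.3] rpy [-1.7984e+02  1.0000e-02  1.1373e+02] F [-0.8 -0.6  0.9] op -0.001
rows cm/deg: [ 0.01  0.08 -0.17] -0.07
plate 42040 [1.10000e-03 1.10000e-03 9.13844e+01]
```

View pics/w5.png

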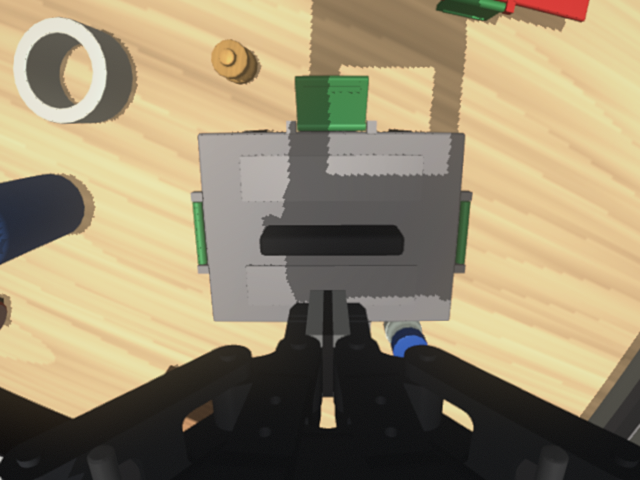

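Side clips b and d are down at (200,235) and (463,230), and the plate is level at 91.4 mm. Next is the clip at the top of this view, (332,103), on the lid's −x side.

```bash
python3 -m creep '0 0 -3 0 0; 0 0 -6.5 0 0; 0 0 -9 2 0; 0 0 -9.4 5 0; 0 0 -9.4 8 0; 0 0 -9.4 9.4 0; 0 0 -9.4 10.2 0; 0 0 -9.4 10.9 0; 0 0 -9.4 11.5 0; 0 0 -9.4 12.1 0; 0 0 -9.4 12.7 0; 0 0 -9.4 13.3 0; 0 0 -9.4 13.9 0; 0 0 -9.4 14.5 0; 0 0 -9.4 15 0; 0 0 -9.4 15.3 0; 0 0 -9.4 15.3 0'
python3 -m creep '0 0 0.2 0 0; 0 0 0.4 0 0; 0 0 0.6 0 0; 0 0 0.8 0 0; 0 0 0.8 0 0'; python3 -m creep '0 0 0.1 0 0; 0 0 0.15 0 0; 0 0 0.2 0 0; 0 0 0.2 0 0'; python3 -m creep '0 0 0.05 0 0; 0 0 0.1 0 0; 0 0 0.1 0 0'
```

```text
clock: 22.1
eef_pos: [418.6, 188.1, 235.0]
tcp_rot: [-3.138, 0.0, 1.985]
contact_force: [-0.0, 0.7, 0.3]
opening: 0.002
clock: 22.6
eef_pos: [426.3, 191.5, 235.1]
tcp_rot: [-3.138, 0.0, 1.985]
contact_force: [-0.4, -1.0, -0.4]
opening: -0.002
clock: 23.0
eef_pos: [428.1, 192.3, 235.1]
tcp_rot: [-3.138, 0.0, 1.985]
contact_force: [-1.3, 0.2, 0.2]
opening: -0.001
clock: 23.3
eef_pos: [429.1, 192.7, 235.1]
tcp_rot: [-3.139, 0.0, 1.985]
contact_force: [-2.2, -0.7, -0.7]
opening: 0.001
```

```bash
python3 -m creep '0 0 0.05 0 0; 0 0 0.1 0 0; 0 0 0.1 0 0'; python3 -m creep '0 0 0.05 0 0; 0 0 0.1 0 0; 0 0 0.1 0 0';python3 -m creep '0 0 0.05 0 0; 0 0 0.1 0 0; 0 0 0.1 0 0'
```

```text
clock: 23.6
eef_pos: [429.5, 192.9, 235.0]
tcp_rot: [-3.137, 0.0, 1.985]
contact_force: [-4.1, -2.9, 2.3]
opening: -0.005
clock: 23.9
eef_pos: [429.8, 193.0, 235.0]
tcp_rot: [-3.135, 0.0, 1.985]
contact_force: [-6.0, -3.7, 4.8]
opening: 0.001
clock: 24.2
eef_pos: [430.1, 193.2, 234.9]
tcp_rot: [-3.133, 0.0, 1.985]
contact_force: [-6.8, -3.1, 5.2]
opening: -0.002
```

```bash
python3 -m creep '0 0 -0.5 0 0; 0 0 -1.5 0 0; 0 0 -2.5 -2 0; 0 0 -2.5 -6 0; 0 0 -1.5 -10 0; 0 0 2 -14 0; 0 0 6 -15.4 0; 0 0 8.2 -15.4 0; 0 0 8.2 -15.4 0; 0 0 8.2 -15.4 0'
python3 - <<'E'
from h import *
rel(506,226.6,390,113.8)
o=[]
for n,b in (("side",(150,200,320,370)),("scene",(365,180,525,310))):
    p,d=grab_frame(n);a,t,c,e=b;o.append(cv2.resize(p[t:e,a:c],(400,380),interpolation=cv2.INTER_CUBIC))
cv2.imwrite("pics/c2.png",np.hstack(o))
E
```

```text
clock: 25.2
eef_pos: [505.9, 226.5, 387.6]
tcp_rot: [-3.132, 0.0, 1.985]
contact_force: [-0.3, -0.7, -0.3]
opening: -0.004
t 25.2 pos [505.9 226.5 387.6] rpy [-1.7943e+02  2.0000e-02  1.1374e+02] F [-0.3 -0.7 -0.3] op -0.004
rows cm/deg: [ 0.    0.02 -0.24] -0.06
```

View pics/c2.png

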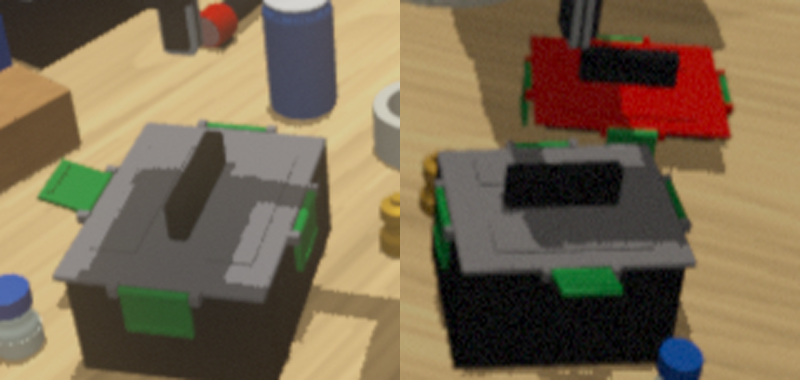

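Clip c is down (left crop, (303,235)). The last one is clip a on +x.

```bash
python3 -m creep '0 0 3 0 0; 0 0 6.5 0 0; 0 0 9.2 2 0; 0 0 9.7 5 0; 0 0 9.7 8 0; 0 0 9.7 9.4 0; 0 0 9.7 10.2 0; 0 0 9.7 10.9 0; 0 0 9.7 11.5 0; 0 0 9.7 12.1 0; 0 0 9.7 12.7 0; 0 0 9.7 13.3 0; 0 0 9.7 13.9 0; 0 0 9.7 14.5 0; 0 0 9.7 15 0; 0 0 9.7 15.2 0; 0 0 9.7 15.2 0'
python3 -m creep '0 0 -0.2 0 0; 0 0 -0.4 0 0; 0 0 -0.6 0 0; 0 0 -0.8 0 0; 0 0 -0.8 0 0'; python3 -m creep '0 0 -0.1 0 0; 0 0 -0.15 0 0; 0 0 -0.2 0 0; 0 0 -0.2 0 0'; python3 -m creep '0 0 -0.05 0 0; 0 0 -0.1 0 0; 0 0 -0.1 0 0'; python3 -m creep '0 0 -0.05 0 0; 0 0 -0.1 0 0; 0 0 -0.1 0 0'
```

```text
clock: 27.0
eef_pos: [592.3, 264.5, 233.8]
tcp_rot: [-3.13, 0.0, 1.985]
contact_force: [-0.7, 0.5, -0.4]
opening: 0.002
clock: 27.5
eef_pos: [584.7, 261.1, 234.0]
tcp_rot: [-3.129, 0.0, 1.985]
contact_force: [0.4, -0.5, 0.4]
opening: 0.001
clock: 27.9
eef_pos: [582.9, 260.3, 234.1]
tcp_rot: [-3.13, 0.0, 1.985]
contact_force: [1.0, 1.5, -0.2]
opening: -0.002
clock: 28.2
eef_pos: [582.3, 260.1, 234.2]
tcp_rot: [-3.131, 0.0, 1.985]
contact_force: [4.3, 0.8, -2.9]
opening: -0.001
clock: 28.5
eef_pos: [582.0, 259.9, 234.3]
tcp_rot: [-3.133, 0.0, 1.985]
contact_force: [6.6, 2.2, -3.9]
opening: 0.0
```

```bash
python3 -m creep '0 0 -0.05 0 0; 0 0 -0.1 0 0; 0 0 -0.1 0 0';python3 -m creep '0 0 0.5 0 0; 0 0 1.5 0 0; 0 0 2.5 -2 0; 0 0 2.5 -6 0; 0 0 1.5 -10 0; 0 0 -2 -14 0; 0 0 -6 -15.4 0; 0 0 -8.2 -15.4 0; 0 0 -8.2 -15.4 0; 0 0 -8.2 -15.4 0'
python3 - <<'E'
from h import *
rel(506,226.6,390,113.8)
o=[]
for n,b in (("side",(150,200,320,370)),("scene",(365,180,525,310))):
    p,d=grab_frame(n);a,t,c,e=b;o.append(cv2.resize(p[t:e,a:c],(400,380),interpolation=cv2.INTER_CUBIC))
    W=cloud(d,camera_info(n));np.save(f"pics/{n}fW.npy",W);cv2.imwrite(f"pics/{n}f.png",p)
cv2.imwrite("pics/a2.png",np.hstack(o))
p,d=grab_frame("wrist");c=camera_info("wrist");W=cloud(d,c);cv2.imwrite("pics/w6.png",p);np.save("pics/wristfW.npy",W);cv2.imwrite("pics/wristf.png",p)
r=np.hypot(W[...,0]-506,W[...,1]-227)
hsv=cv2.cvtColor(p,cv2.COLOR_BGR2HSV)
g=(r<118)&(hsv[...,1]<60)&(hsv[...,2]>55)&(W[...,2]>85)&(W[...,2]<97)
Q=W[g];A=np.c_[Q[:,:2]-[506,227],np.ones(len(Q))];print("plate",len(Q),np.linalg.lstsq(A,Q[:,2],rcond=None)[0].round(4))
R=np.array([[.915,.4035],[-.4035,.915]])
for n in("scene","side","wrist"):
    p=cv2.imread(f"pics/{n}f.png");W=np.load(f"pics/{n}fW.npy");hsv=cv2.cvtColor(p,cv2.COLOR_BGR2HSV)
    L=(W[...,:2]-[506,226.6])@R.T
    g=(hsv[...,0]>40)&(hsv[...,0]<85)&(hsv[...,1]>100)&(np.abs(L[...,0])<130)&(np.abs(L[...,1])<150)&(W[...,2]>40)
    for nm,s in dict(a=L[...,0]>60,c=L[...,0]<-60,b=L[...,1]>80,d=L[...,1]<-80).items():
        m=g&s
        if m.sum()>25:
            ax=0 if nm in"ac" else 1
            q=np.abs(L[...,ax][m]);z=W[...,2][m];f=np.polyfit(z,q,1)
            print(n,nm,m.sum(),"out",np.percentile(q,[5,50,95]).round(1),"z",np.percentile(z,[3,97]).round(1),"slope",f[0].round(3))
E
```

```text
clock: 28.8
eef_pos: [581.7, 259.8, 234.6]
tcp_rot: [-3.135, 0.0, 1.985]
contact_force: [5.7, 2.7, -3.7]
opening: 0.002
clock: 29.8
eef_pos: [507.8, 227.4, 389.6]
tcp_rot: [-3.135, 0.0, 1.985]
contact_force: [0.5, 0.8, 0.5]
opening: 0.002
t 29.8 pos [507.8 227.4 389.6] rpy [-1.7965e+02  1.0000e-02  1.1374e+02] F [0.5 0.8 0.5] op 0.002
rows cm/deg: [ 0.   -0.19 -0.04] -0.06
plate 43538 [9.00000e-04 1.10000e-03 9.12066e+01]
scene a 536 out [64.2 71.5 74.8] z [45.  89.6] slope 0.092
scene c 28 out [69.8 72.9 76.2] z [86.8 90.9] slope -1.293
scene b 38 out [90.5 94.  97.1] z [74.1 90.9] slope 0.521
scene d 152 out [83.9 89.5 92.5] z [44.6 90.2] slope 0.07
side a 54 out [65.9 67.7 70.4] z [89.1 92.9] slope 0.208
side c 188 out [73.4 76.8 78.3] z [58.1 92.9] slope -0.038
side b 587 out [94.2 96.5 98.3] z [56.  91.1] slope -0.024
side d 35 out [87.  88.7 91.2] z [88.9 92.4] slope -0.715
wrist c 383 out [73.4 75.9 79. ] z [89.2 92.4] slope -0.029
wrist b 285 out [92.  93.4 96.5] z [88.6 92.1] slope 0.768
wrist d 479 out [86.1 88.1 90.6] z [89.  92.1] slope 0.669
```

View pics/a2.png

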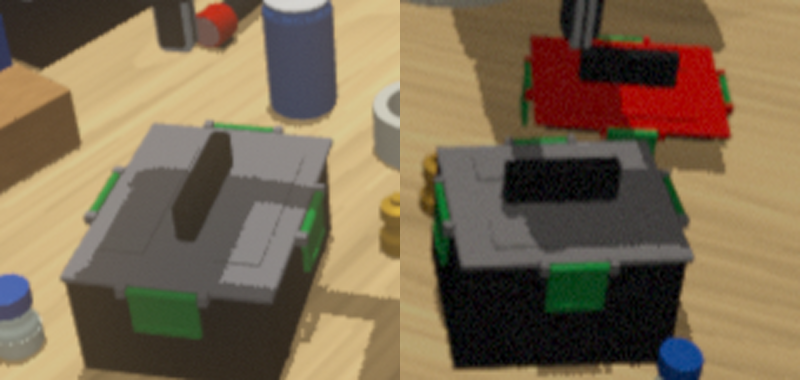

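View pics/w6.png

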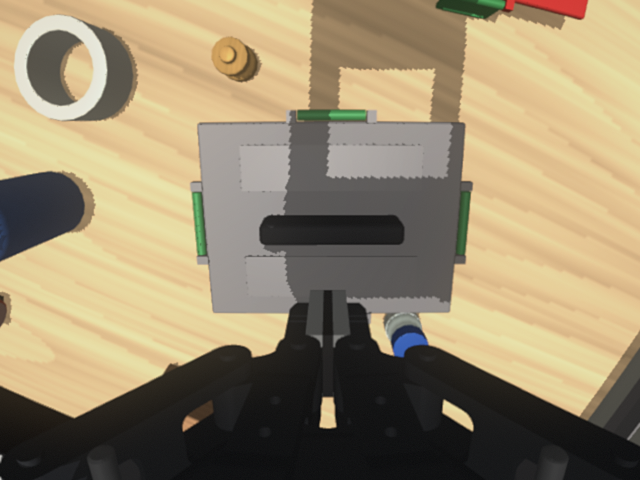

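```bash
python3 - <<'E'
from h import *
for n in("scene","side"):
    d=cv2.absdiff(cv2.imread(f"pics/{n}0.png"),cv2.imread(f"pics/{n}f.png")).max(2)
    m=cv2.morphologyEx((d>50).astype(np.uint8),cv2.MORPH_OPEN,np.ones((3,3)))
    k,l,s,c=cv2.connectedComponentsWithStats(m)
    print(n,[(c[i].round().astype(int).tolist(),int(s[i,4])) for i in range(1,k) if s[i,4]>25])
E
```

```text
scene [([134, 5], 232), ([381, 10], 1428), ([462, 23], 2879), ([142, 18], 43), ([361, 47], 499), ([461, 60], 195), ([398, 80], 876), ([420, 104], 59), ([401, 106], 73), ([449, 106], 192), ([441, 178], 4885), ([317, 174], 3404), ([176, 165], 162), ([376, 174], 102), ([236, 237], 3293), ([454, 233], 156), ([398, 253], 1093), ([456, 261], 686), ([461, 246], 37), ([443, 253], 27), ([477, 291], 50)]
side [([523, 222], 18200), ([593, 12], 323), ([629, 53], 1398), ([170, 46], 268), ([581, 92], 1464), ([636, 95], 235), ([216, 95], 486), ([213, 129], 2317), ([550, 120], 33), ([499, 121], 33), ([588, 129], 37), ([630, 141], 126), ([612, 180], 2406), ([222, 192], 873), ([234, 172], 32), ([369, 213], 3621), ([265, 269], 920), ([207, 282], 923), ([262, 309], 1076), ([235, 303], 169), ([218, 323], 85), ([457, 414], 19622), ([545, 387], 467), ([542, 411], 52), ([606, 422], 858)]
```

View pics/scenef.png

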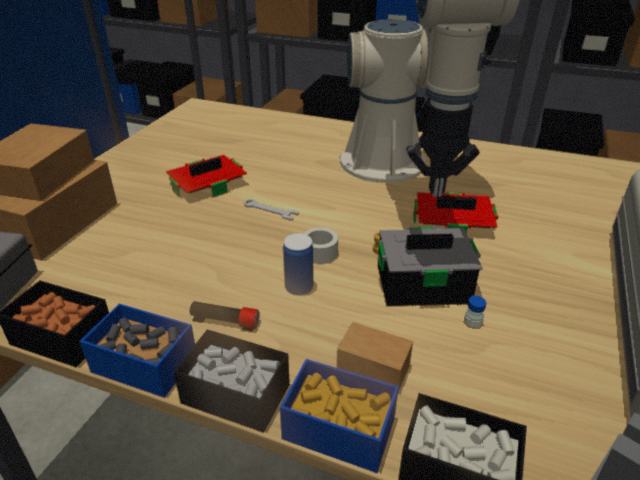

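The lid is closed at (428,262) and everything else is where it was; the remaining differences are shadows, the arm and the lid. The gripper is about 95 mm clear of the ridge.

```bash
python3 -c "
from rig import *
print(sign_off(), sense()['clock'])"
```

```text
the job is handed in; nothing more can be done
the job is handed in; nothing more can be done
```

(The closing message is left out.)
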